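# Load padlock bodies into the closed-end magazine tube

### The arm

A 6-joint arm with a two-finger parallel gripper is mounted at the origin on the work surface. World frame = base frame: x ahead of the robot, y to its left, z up, the work surface at z = 0. Lengths are in m, angles in rad, forces in N, time in s.
With the tool pointing down it reaches from about 0.3 to 0.75 m from the base axis. Payload 8.5 kg.
Tool frame: the origin (TCP) lies midway between the tips of the shut fingers; the grasp point (between the pads) lies 19 mm behind it; z points along the fingers, y is the line along which they close (so a half turn about z gives the same grasp; the last joint's range is limited). The gripper opens to 88 mm and grips with 3 to 60 N. Pads are 18 mm wide; open, the fingers measure 123 mm over their backs; the gripper's body (75 mm by 187 mm) begins 45 mm behind the grasp point.
Start: joints at [-1.378, 0.381, 1.297, -0, 1.464, -0.215], TCP at [0.218, -0.505, 0.239] pointing down, gripper open.
Joint ranges: [-3.11, 3.11], [-0.89, 2.33], [0.22, 2.48], [-1.42, 4.56], [0.17, 2.85], [-2.88, 2.88]. Speed limits (rad/s): [2.39, 2.39, 3.14, 3.14, 3.14, 3.14].

### API

Orientations are given as a unit quaternion [w, x, y, z].
In Python, from rig import get_obs, read_camera, camera_info, job_done gives the robot as it stands.
- The arm moves only by the tool jog_arm, never from a script. Its argument "rows" is a list of rows, each a list of 6 numbers: the shift along the tool's x, y, z in mm, then the turn, a rotation vector about the tool's x, y, z in rad. In form: [[tx, ty, tz, ax, ay, az], ...]. A call has 1 to 20 rows; each row is the pose to reach, as a shift and turn from the pose commanded when the call began, along the tool's axes at that moment; what a row does not reach only later rows make up. A row lasts 1/8 s, in which the tool goes at most 62.5 mm and 10.7 degrees, less where a joint would pass 70% of its speed; a pose out of reach is approached as far as the arm can. A call with a gripper value outside its range is refused whole. "grip" is the closure, from 0 (fully open) to 1 (shut), set as the call begins (left out, the last holds). The fingers move at their own pace and stop on an object; "newtons" is the grip in N (left out, the last holds). Time passes only in rows, so rows that repeat a pose let the fingers close. It gives the time, the measured TCP pose, the force, the opening and the grip force at its end, in the units of the state.
- get_obs(): the state, without advancing time (a new reading comes with each control period).
- read_camera(name): name is "scene" or "top"; returns (picture, depth): 400x640x3 uint8, red, green, blue; 400x640 float32, m along the optical axis (not along the pixel's ray), 0 where there is no reading.
- camera_info(name): a dict with "fx", "fy", "cx", "cy" (pixels), "eye" and "orientation" of the camera in the world. Camera axes: x right, y up, looking along -z (the intrinsics and any distortion apply to the point x, -y, -z); pixel columns grow to the right and rows downward; lengths in m; the calibration is good to about 2 mm. A picture is of the moment at which its call begins. camera_info takes no time and is no camera call.
- job_done(): hands the job in; it is judged then, once.
The state is a dict: "t": time; "joint_pos": joint angles; "qd": joint speeds; "effort": joint torques, N m; "tool_pos": TCP position; "orientation": TCP orientation; "force": force on the tool from outside, world axes, zero at the start; "ft_torque": the same for the moment, N m; "opening": opening from 0.0 (shut) to 1.0 (fully open); "gripper_force": force on a finger pad.
Only numpy, scipy, OpenCV 4.12 (cv2) and the standard library are available. Lean on these libraries where they do the work, as an engineer would, in place of code of your own. Each camera call takes 0.05 s, during which the arm holds its last target. There are 200 camera calls.

### The job

Load the two brass padlock bodies lying on the loader's side deck into its magazine tube, one at a time: bring one into the channel along the fence and push it into the tube, so that it drives the body already inside deeper, and only when it is fully inside bring in the second and push it in behind the first, until nothing sticks out of the mouth. Then slide the red gate shut across the mouth and leave the oil can, the brush and the key tray where they are.

Things in the scene. Friction and masses are not known exactly. Their poses are not given: they have to be found in the camera images.
- loader: Fixed bench loader, shifted and turned (up to 0.25 rad) at each start. Origin on the bench below the middle of the tube's mouth; x points away across the channel, y into the tube, z up. Grey flat deck, top 12 mm above the bench: x -140 to 100, y -200 to 0 mm. The channel, x -19 to 18, lies along the fence in line with the tube, open above and on its near (-x) side.
- mouth (a point): Middle of the mouth of the blue tube, at deck level (12 mm above the bench), axes as the loader. The tube runs from here 128 mm along +y, floor level with the deck; inside x -19 to 18.7 mm, 21 mm high; walls 6 mm, outer top 25 mm above the deck. Its roof begins 4 mm behind the mouth and has a 14 mm wide sight slot along the middle.
- tube_end (a point): Inner face of the tube's closed end, on its floor, 128 mm behind the mouth. Three padlock bodies fill 120 mm of this length.
- fence (a point): Middle of the top inner edge of the blue fence on the far side of the channel: inner face at loader x = 18 mm, y -200 to -13 mm, 20 mm high above the deck, 8 mm thick. A padlock body pressed flat against it has its centre at x = 1 mm and is in line with the tube.
- lead_in (a point): Top of the small slanted steel lead-in at the near side of the mouth, 20 mm high; it takes up loader x -34 to -19, y -15 to 3 mm.
- lock_a: Brass padlock body without shackle, a block 34 (x) by 40 (y) by 18 (z) mm, about 0.2 kg; origin at the centre of its underside, z up; goes in with its y along the tube, either end first. Starts on the side deck 75 to 95 mm to the near side of the tube's axis, up to 0.3 rad off the tube's direction, about 70 or 140 mm before the mouth.
- lock_b: Brass padlock body without shackle, a block 34 (x) by 40 (y) by 18 (z) mm, about 0.2 kg; origin at the centre of its underside, z up; goes in with its y along the tube, either end first. Starts on the deck in the other of the two places.
- lock_c: Brass padlock body without shackle, a block 34 (x) by 40 (y) by 18 (z) mm, about 0.2 kg; origin at the centre of its underside, z up; goes in with its y along the tube, either end first. Already inside the tube, just behind the mouth, seen through the sight slot; slides freely along the tube.
- gate (a joint): Red sliding gate, in m: 0 = shut (end stop), up to 0.058 = open, drawn aside along the loader's +x; starts 0.042 to 0.056 open. About 1.5 N of friction; stays where left. Shut, its plate, 34 mm wide, 4 mm thick, 25 mm high, stands centred on the tube's axis 6 to 10 mm before the mouth; a body that sticks out 6 mm or more blocks it.
- gate_tab (a point): Centre of the top of the gate's black grip bar: 12 (x) by 44 (y) mm, from 28 to 48 mm above the deck, higher than fence and tube. With the gate shut it is at x = 15, y = -8 mm of the loader; it moves with the gate along the loader's x. Push its far (+x) face towards the loader's -x, or pinch it, to shut the gate.
- oil_can: Bystander: upright green can, 44 mm diameter, 110 mm high, to the right of the loader; origin at the centre of its underside.
- brush: Bystander: hand brush lying on the bench to the left and nearer the robot than the tube; origin at the underside, about its middle.
- key_tray: Bystander: black open tray of key blanks, 100 by 130 by 30 mm, on the bench to the near right; origin at the centre of its underside.
Mind the look-alikes: they are no part of the job. Leave any green look-alike of the lock_a alone.

How it is judged:
By the outcome, as a careful person would: the job done as asked, in the order asked, and still so for the second after the job is handed in, with the robot touching nothing.
It also fails if it takes over 64 s, if anything falls off the work surface, if the arm or the gripper's body presses on something with over 40 N, if the wrist force passes 120 N, or if a joint passes its speed limit or range.

## Working session

There is one attempt and no reset: what is moved stays moved. The work goes in short steps, Python scripts to look and compute and a tool call to move; the robot and the scene stay as the last step left them, time stands still between calls to the robot, and variables do not carry over. Pictures are saved under pics/ and viewed, at most 12 in all, crops included, and the job is handed in when it is done.

Besides the shell and the picture viewer there is one more tool, called after ">>>" as name(argument=value, ...) on one line, values as JSON. jog_arm: Moves the arm, as the interface text tells. Its arguments: {"type":"object","properties":{"rows":{"type":"array"},"grip":{"type":"number"},"newtons":{"type":"number"}},"required":["rows"]}

```bash
ls; mkdir -p pics; cat > h.py <<'E'
import numpy as np, cv2
from rig import get_obs, read_camera, camera_info, job_done
from scipy.spatial.transform import Rotation as R
def rot(q): return R.from_quat([q[1],q[2],q[3],q[0]]).as_matrix()
def cloud(name):
    p,d=read_camera(name); c=camera_info(name)
    v,u=np.mgrid[0:400,0:640]
    P=np.stack([(u-c['cx'])/c['fx']*d,-(v-c['cy'])/c['fy']*d,-d],-1)
    return p,d,P@rot(c['orientation']).T+np.array(c['eye'])
def save(n,p): cv2.imwrite('pics/'+n,p[:,:,::-1])
E
python3 - <<'E'
from h import *
for n in('top','scene'):
    p,d,W=cloud(n); save(n+'0.png',p); np.savez(n+'0.npz',p=p,d=d,W=W); print(camera_info(n))
print(get_obs())
E
```

```text
pics
{'fx': 487.7761715087075, 'fy': 487.7761715087075, 'cx': 328.1068001777988, 'cy': 191.83253060474803, 'eye': array([ 0.19978019, -0.00322876,  1.36700475]), 'orientation': array([-0.67161366, -0.06976151,  0.08019212,  0.73323779])}
{'fx': 452.1479803419226, 'fy': 452.1479803419226, 'cx': 324.1338283657218, 'cy': 203.03893673488324, 'eye': array([0.9242343 , 0.44439779, 0.75064666]), 'orientation': array([0.34305345, 0.13025003, 0.34590876, 0.86353714])}
{'t': 0.1, 'joint_pos': array([-1.37827378e+00,  3.81131017e-01,  1.29810515e+00,  1.90178015e-05,
        1.46359882e+00, -2.15339598e-01]), 'qd': array([-1.79384442e-03, -1.09279097e-04, -1.64995111e-03, -6.64297055e-05,
       -7.14940968e-04, -1.41692870e-03]), 'effort': array([ 3.84998624e-03, -4.38654506e+01, -2.24908876e+01,  7.14396522e-02,
        3.43075418e-02, -7.42545353e-05]), 'tool_pos': array([ 0.2180937 , -0.50466146,  0.23822515]), 'orientation': array([-6.21018628e-04,  9.79278042e-01,  2.02519458e-01,  1.65395140e-05]), 'force': array([-0.1752409 , -0.64872558, -0.42517037]), 'ft_torque': array([ 0.02003171, -0.04765898, -0.04282429]), 'gripper_force': 0.0, 'opening': 0.9970258695297276}
```

View pics/top0.png

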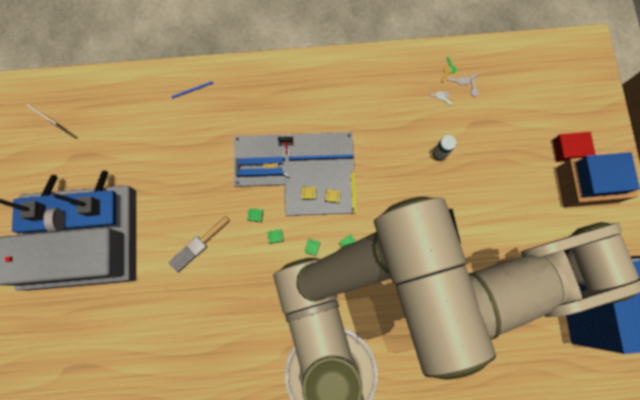

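View pics/scene0.png

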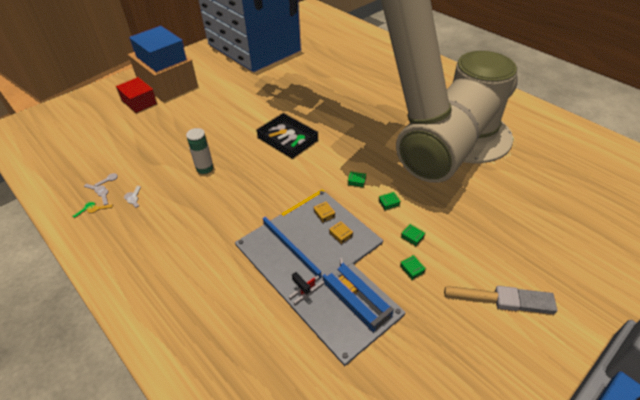

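The top view shows the loader around (295,170): the tube is at (260,168), the fence at (320,156), the gate tab at (286,140) and the brass locks at (309,193) and (332,196). The green look-alikes are below it. The scene view has the locks at (325,211) and (341,232), and the gate at (303,284).

```bash
cat >> h.py <<'E'
def masks(p):
    h=cv2.cvtColor(p,cv2.COLOR_RGB2HSV); H,S,V=[h[...,i].astype(int) for i in range(3)]
    return dict(blue=(H>95)&(H<125)&(S>120)&(V>60),brass=(H>15)&(H<28)&(S>140)&(V>110),red=((H<6)|(H>174))&(S>130)&(V>60),black=(V<50),green=(H>45)&(H<75)&(S>150))
E
python3 - <<'E'
from h import *
for n in('top','scene'):
    z=np.load(n+'0.npz');p,W=z['p'],z['W']
    M=masks(p); ok=(W[...,0]>.4)&(W[...,0]<.78)&(W[...,1]>-.15)&(W[...,1]<.3)&(W[...,2]>.005)&(W[...,2]<.1)
    for k,m in M.items():
        c,l,s,_=cv2.connectedComponentsWithStats((m&ok).astype(np.uint8))
        for i in range(1,c):
            if s[i,4]<12: continue
            Q=W[l==i]; t=np.percentile(Q[:,2],85); 
            T=Q[Q[:,2]>t-.006]
            r=cv2.minAreaRect((T[:,:2]*1000).astype(np.float32))
            print(n,k,s[i].tolist(),'ztop %.4f'%t,np.round(T.mean(0),4),[np.round(a,1) for a in r])
    # deck height
    h=cv2.cvtColor(p,cv2.COLOR_RGB2HSV)
    g=(h[...,1]<40)&ok&(W[...,2]<.02); Q=W[g]; print('deck',len(Q),np.median(Q[:,2]),[np.round(a,1) for a in cv2.minAreaRect((Q[:,:2]*1000).astype(np.float32))])
p=np.load('scene0.npz')['p'][180:370,225:425]; save('c1.png',cv2.resize(p,None,fx=3.0,fy=3.0,interpolation=cv2.INTER_CUBIC))
E
```

```text
top blue [289, 155, 64, 5, 169] ztop 0.0336 [ 0.5903 -0.0235  0.0318] [array([590.6, -23.4]), array([179.4,   7.1]), np.float64(87.2)]
top blue [239, 158, 45, 7, 224] ztop 0.0401 [0.5929 0.1496 0.0378] [array([592.2, 145.5]), array([124.9,  16.1]), np.float64(85.8)]
top blue [238, 168, 45, 8, 274] ztop 0.0397 [0.561  0.1494 0.0375] [array([561.4, 149.9]), array([123.1,  17.2]), np.float64(86.7)]
top brass [264, 164, 13, 3, 27] ztop 0.0329 [0.5786 0.1234 0.0307] [array([578.2, 122.7]), array([30.9,  6.7]), np.float64(90.0)]
top brass [352, 172, 5, 41, 61] ztop 0.0164 [ 0.4892 -0.1112  0.014 ] [array([ 484.4, -110.9]), array([  5.8, 116.9]), np.float64(88.6)]
top brass [303, 188, 12, 11, 122] ztop 0.0329 [0.4904 0.0193 0.0308] [array([489. ,  19.1]), array([31. , 28.8]), np.float64(85.5)]
top brass [326, 191, 13, 11, 119] ztop 0.0321 [ 0.4748 -0.0461  0.0301] [array([475.1, -46.4]), array([32.3, 29.4]), np.float64(77.9)]
top red [284, 141, 5, 7, 18] ztop 0.0443 [0.6375 0.0708 0.043 ] [array([638.2,  69.9]), array([4.8, 7.3]), np.float64(37.4)]
top black [279, 138, 13, 5, 45] ztop 0.060
[... 1195 characters left out ...]
2767 0.0171] [array([424.6, 277.1]), array([19.2, 64.1]), np.float64(38.3)]
scene red [307, 278, 8, 9, 46] ztop 0.0361 [0.6256 0.0747 0.0364] [array([630.7,  76.4]), array([30.,  9.]), np.float64(26.7)]
scene black [293, 273, 17, 22, 168] ztop 0.0596 [0.6484 0.0746 0.0584] [array([648.2,  73.2]), array([41.9, 10.7]), np.float64(88.3)]
scene black [376, 314, 15, 16, 59] ztop 0.0317 [0.5852 0.2192 0.0305] [array([583.7, 219.2]), array([ 1.7, 35.7]), np.float64(88.5)]
scene green [401, 256, 24, 23, 315] ztop 0.0177 [0.4474 0.1759 0.0163] [array([446.1, 175.5]), array([40.8, 33.4]), np.float64(78.0)]
deck 10611 0.010836070668351683 [array([556. ,  57.6]), array([345.2, 239.6]), np.float64(87.2)]
```

View pics/c1.png

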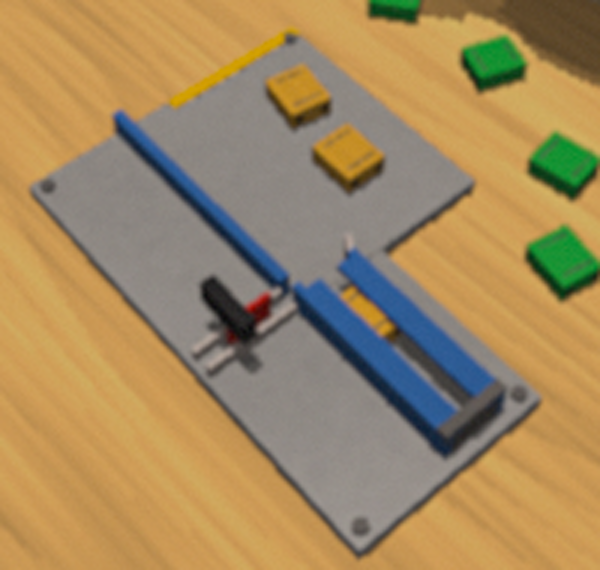

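The loader origin is about (575.5, 83.5) mm with yaw about -0.055. Lock_a sits at loader (-81,-68) and lock_b at (-91,-135), both in line with the stated layout. I'll sweep each lock into the fence with the shut fingers, then push it along y.

>>> jog_arm(rows=[[20,-19,0,0,0,0.03],[55,-51,0,0,0,0.06],[92,-86,10,0,0,0.1],[130,-122,20,0,0,0.14],[168,-157,30,0,0,0.18],[206,-193,40,0,0,0.22],[244,-229,50,0,0,0.26],[282,-264,65,0,0,0.3],[320,-300,80,0,0,0.34],[358,-335,100,0,0,0.38],[390,-366,120,0,0,0.42],[410,-385,140,0,0,0.45],[419,-393,155,0,0,0.463],[419,-393,158,0,0,0.463],[419,-393,158,0,0,0.463]], grip=1, newtons=30)

```text
t: 1.98
tool_pos: [0.4468, 0.0217, 0.0809]
orientation: [0.0, 1.0, -0.028, -0.0]
force: [-0.4, 0.5, -0.2]
opening: 0.005
gripper_force: 0.0
```

```bash
python3 - <<'E'
from h import *
o=get_obs();print(o['t'],o['tool_pos'],o['orientation'],o['joint_pos'],o['force'],rot(o['orientation']))
p,d,W=cloud('scene'); save('s1.png',cv2.resize(p[100:370,225:495],None,fx=2.2,fy=2.2))
E
```

```text
1.975 [0.44679669 0.02165146 0.08092244] [ 3.41587166e-05  9.99618559e-01 -2.76175194e-02 -8.58262736e-05] [-2.17314355e-01  4.06316262e-01  1.80613039e+00 -1.24136413e-04
  9.29301698e-01  1.40879832e+00] [-0.36093986  0.45257118 -0.23297338] [[ 9.98474531e-01 -5.52139640e-02 -1.73473830e-04]
 [-5.52139757e-02 -9.98474543e-01 -6.35507566e-05]
 [-1.69700314e-04  7.30319917e-05 -9.99999983e-01]]
```

View pics/s1.png

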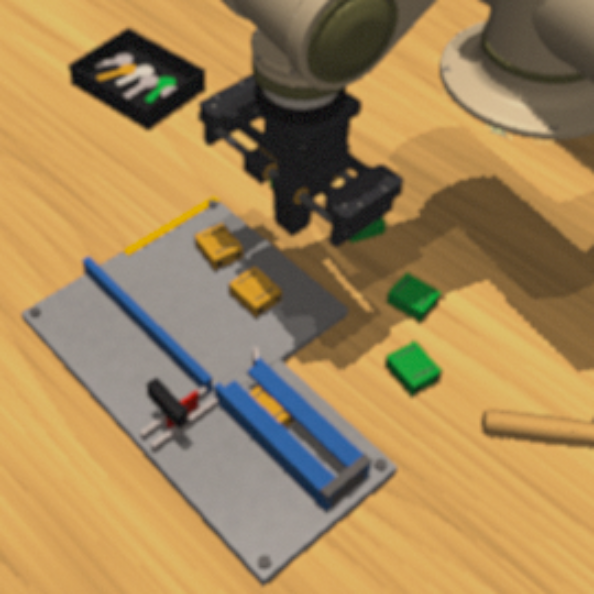

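The shut gripper is in place over the near edge of the deck, at (293,215) in the crop, next to lock_a at (255,290). Next I lower it and sweep lock_a to the fence.

>>> jog_arm(rows=[[0,0,25,0,0,0],[0,0,50,0,0,0],[0,0,62,0,0,0],[0,0,65,0,0,0],[6,0,65,0,0,0],[14,0,65,0,0,0],[22,0,65,0,0,0],[30,0,65,0,0,0],[38,0,65,0,0,0],[46,0,65,0,0,0],[54,0,65,0,0,0],[62,0,65,0,0,0],[70,0,65,0,0,0],[77,0,65,0,0,0],[84,0,65,0,0,0],[89,0,65,0,0,0],[93,0,65,0,0,0],[95,0,65,0,0,0],[96,0,65,0,0,0]])

```text
t: 4.4
tool_pos: [0.5427, 0.0168, 0.0157]
orientation: [-0.0, 1.0, -0.028, -0.0]
force: [-1.9, -0.9, 1.0]
opening: 0.005
gripper_force: 0.8
```

```bash
cat >> h.py <<'E'
O=np.array([.5755,.0835]);yaw=-.055
E=np.array([[np.cos(yaw),np.sin(yaw)],[-np.sin(yaw),np.cos(yaw)]])
def lo(w): return (E@(np.asarray(w)[:2]-O))*1000
def look(n='scene'):
    p,d,W=cloud(n); m=masks(p)['brass']&(W[...,2]>.022)&(W[...,2]<.036)&(W[...,0]>.4)&(W[...,0]<.7)&(W[...,1]>-.15)&(W[...,1]<.22)
    c,l,s,_=cv2.connectedComponentsWithStats(m.astype(np.uint8))
    for i in range(1,c):
        if s[i,4]<12: continue
        q=(W[l==i][:,:2]-O)@E.T*1000; r=cv2.minAreaRect(q.astype(np.float32)); print(n,'loader c',np.round(r[0],1),np.round(r[1],1),round(r[2]),'xr',np.round([q[:,0].min(),q[:,0].max()],1),'yr',np.round([q[:,1].min(),q[:,1].max()],1))
    o=get_obs();print('t',o['t'],'tcp',np.round(lo(o['tool_pos']),1),np.round(o['tool_pos'],4),'F',np.round(o['force'],1)); return p
E
python3 - <<'E'
from h import *
p=look(); look('top'); save('s2.png',cv2.resize(p[180:330,250:400],None,fx=4,fy=4))
E
```

```text
scene loader c [  9.6 -68.4] [37.  13.6] 89 xr [ 2.7 16.5] yr [-86.8 -49.9]
scene loader c [-2.2 38.8] [ 9.7 38. ] 0 xr [-7.1  2.8] yr [19.8 57.8]
t 4.45 tcp [-28.9 -68.5] [0.5429 0.0167 0.0157] F [-0.4  0.4  0.6]
top loader c [ -92.7 -136. ] [31.  32.6] 88 xr [-109.2  -76.3] yr [-151.9 -120.7]
t 4.5 tcp [-28.9 -68.4] [0.5428 0.0168 0.0157] F [ 0.4 -0.6  0.1]
```

View pics/s2.png

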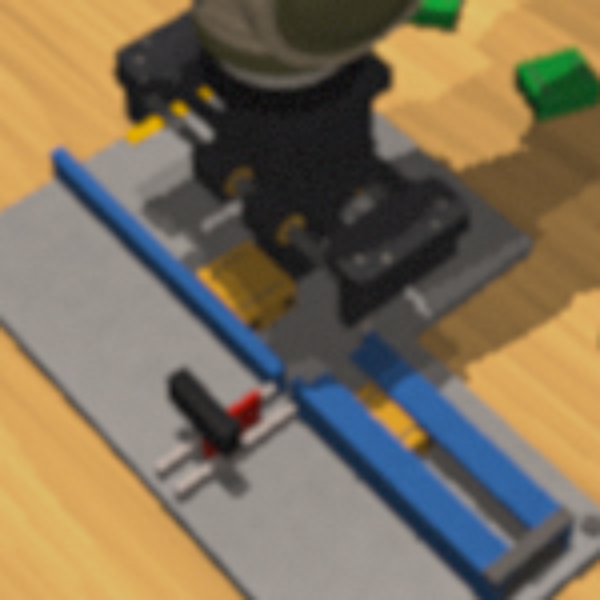

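Lock_a is beside the fence at about (245,285) in the crop, nearly parallel to it. I'll push on gently until it makes contact.

>>> jog_arm(rows=[[1,0,0,0,0,0],[2,0,0,0,0,0],[3,0,0,0,0,0],[3,0,0,0,0,0]])

```text
t: 5.0
tool_pos: [0.5453, 0.0166, 0.0157]
orientation: [-0.0, 1.0, -0.028, -0.001]
force: [-3.8, -0.8, 1.6]
opening: 0.004
gripper_force: 2.2
```

>>> jog_arm(rows=[[1,0,0,0,0,0],[1.5,0,0,0,0,0],[1.5,0,0,0,0,0]])

```text
t: 5.38
tool_pos: [0.5454, 0.0166, 0.0157]
orientation: [-0.0, 1.0, -0.027, -0.002]
force: [-11.4, -1.4, 7.3]
opening: 0.004
gripper_force: 5.5
```

Firm contact, so lock_a is flat on the fence, and the camera frame agrees to about 1.5 mm. Next I back off, go round behind it and push along the channel.

>>> jog_arm(rows=[[-5,0,0,0,0,0],[-12,10,0,0,0,0],[-15,25,0,0,0,0],[-15,40,0,0,0,0],[-8,50,0,0,0,0],[4,52,0,0,0,0],[16,52,0,0,0,0],[24,52,0,0,0,0],[24,46,0,0,0,0],[24,38,0,0,0,0],[24,30,0,0,0,0],[24,22,0,0,0,0],[24,14,0,0,0,0],[24,6,0,0,0,0],[24,-2,0,0,0,0],[24,-10,0,0,0,0],[24,-18,0,0,0,0],[24,-24,0,0,0,0],[24,-28,0,0,0,0],[24,-30,0,0,0,0]])

```text
t: 7.88
tool_pos: [0.5729, 0.0453, 0.0158]
orientation: [0.0, 1.0, -0.028, -0.0]
force: [-2.5, -2.1, 0.6]
opening: 0.006
gripper_force: 1.0
```

```bash
python3 - <<'E'
from h import *
p=look(); look('top'); save('s3.png',cv2.resize(p[200:350,270:420],None,fx=4,fy=4))
E
```

```text
scene loader c [-2.1 54.1] [8.1 5.5] 4 xr [-6.1  1.8] yr [51.3 57.1]
t 7.925 tcp [ -0.5 -38.1] [0.5729 0.0454 0.0158] F [-0.1 -0.3  0.2]
top loader c [ -92.9 -135.1] [31.9 29.8] 81 xr [-109.   -78.6] yr [-151.7 -117.4]
t 7.975 tcp [ -0.3 -38.2] [0.5731 0.0453 0.0158] F [ 0.1 -0.7 -0.2]
```

View pics/s3.png

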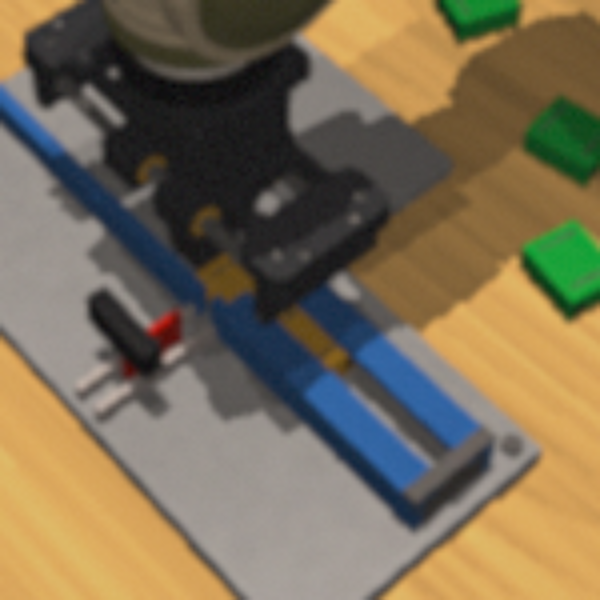

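Lock_a has entered the tube mouth at about (225,275) in the crop. I'll finish this push.

>>> jog_arm(rows=[[0,-5,0,0,0,0],[0,-11,0,0,0,0],[0,-16,0,0,0,0],[0,-20,0,0,0,0],[0,-22,0,0,0,0],[0,-23,0,0,0,0],[0,-23,0,0,0,0]])

```text
t: 8.85
tool_pos: [0.5742, 0.0682, 0.0158]
orientation: [-0.0, 1.0, -0.028, 0.0]
force: [-0.6, -1.1, 0.3]
opening: 0.006
gripper_force: 0.5
```

```bash
python3 - <<'E'
from h import *
look(); look('top')
E
```

```text
scene loader c [-2.9 76.2] [8.6 4.7] 6 xr [-7.   1.6] yr [73.5 78.4]
t 8.9 tcp [ -0.5 -15.4] [0.5742 0.0682 0.0158] F [-0.1 -0.2  0.1]
top loader c [ -93.  -135.3] [32.2 28.9] 80 xr [-108.8  -78.6] yr [-151.8 -117.5]
t 8.95 tcp [ -0.5 -15.4] [0.5742 0.0682 0.0157] F [ 0.2 -1.7  0.4]
```

>>> jog_arm(rows=[[0,6,0,0,0,0],[-4,16,0,0,0,0],[-15,30,0,0,0,0],[-32,45,0,0,0,0],[-45,60,0,0,0,0],[-45,60,0,0,0,0]])

```text
t: 9.7
tool_pos: [0.5252, 0.0097, 0.0158]
orientation: [-0.0, 1.0, -0.029, -0.0]
force: [0.1, 0.2, -0.0]
opening: 0.004
gripper_force: 0.0
```

```bash
python3 - <<'E'
from h import *
p=look(); look('top'); save('s4.png',cv2.resize(p[235:345,290:400],None,fx=5.4,fy=5.4,interpolation=cv2.INTER_CUBIC))
p,d,W=cloud('scene'); m=masks(p)['blue']; q=(W[...,:2]-O)@E.T*1000
for a,b in((-27,-17),(17,27)):
    k=m&(W[...,2]>.026)&(W[...,2]<.045)&(q[...,0]>a)&(q[...,0]<b)&(q[...,1]>-8)&(q[...,1]<150); print(np.round(np.percentile(q[k][:,1],[0,1,3,97,99,100]),1), np.round(np.percentile(q[k][:,0],[2,98]),1))
k=m&(W[...,2]>.020)&(W[...,2]<.045)&(q[...,1]<-8)&(q[...,1]>-205);print('fence',np.round(np.percentile(q[k][:,1],[1,99]),1), np.round(np.percentile(q[k][:,0],[5,50,95]),1))
E
```

```text
scene loader c [-2.9 39.6] [79.6 10.4] 90 xr [-8.1  2.4] yr [-0.2 79.4]
t 9.75 tcp [-45.5 -75.9] [0.5259 0.0102 0.0159] F [ 0.7 -0.7  1.2]
top loader c [ 0.4 52.6] [45.2  5.5] 89 xr [-2.5  3.5] yr [29.9 75.1]
top loader c [ -92.4 -138.8] [26.  32.8] 76 xr [-109.5  -75.9] yr [-154.7 -126.3]
t 9.8 tcp [-45.1 -75.5] [0.5263 0.0106 0.0159] F [1.2 0.1 0.2]
[  2.1   3.8   6.  121.  123.8 125.6] [-24.5 -17.1]
[ -1.8   0.8   3.5 123.6 126.5 131.5] [17.2 25.8]
fence [-193.7  -13.8] [20.9 25.6 27.7]
```

View pics/s4.png

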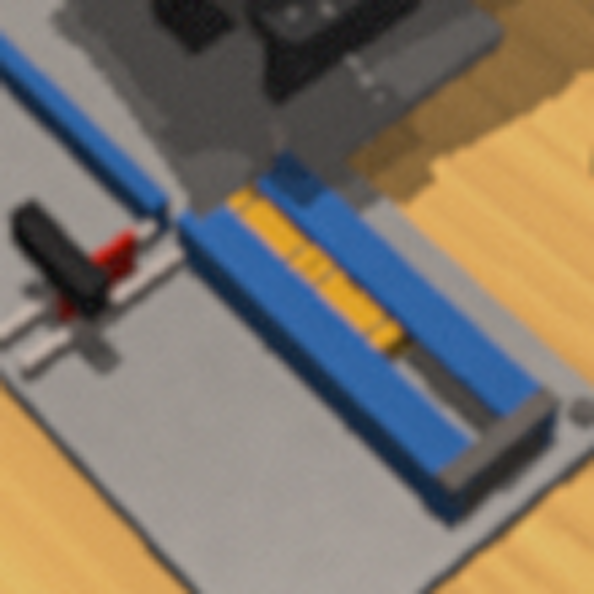

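Lock_a's rear is about flush with the mouth, at (240,195) in the crop, with lock_c driven ahead of it. I'll push a further 3 mm so it is clearly fully inside.

>>> jog_arm(rows=[[12,0,0,0,0,0],[30,-10,0,0,0,0],[43,-28,0,0,0,0],[45,-44,0,0,0,0],[45,-54,0,0,0,0],[45,-59,0,0,0,0],[45,-61.5,0,0,0,0],[45,-63,0,0,0,0],[45,-63,0,0,0,0]])

```text
t: 10.98
tool_pos: [0.5742, 0.0709, 0.0158]
orientation: [-0.0, 1.0, -0.028, -0.0]
force: [-0.8, -0.9, 0.1]
opening: 0.006
gripper_force: 0.4
```

>>> jog_arm(rows=[[0,8,0,0,0,0],[-3,25,0,0,0,0],[-15,45,-15,0,0,0],[-35,70,-35,0,0,0],[-65,95,-40,0,0,0],[-95,112,-40,0,0,0],[-120,122,-40,0,0,0],[-133,125,-35,0,0,0],[-134,125,-20,0,0,0],[-134,125,-6,0,0,0],[-134,125,0,0,0,0],[-134,125,0,0,0,0]])

```text
t: 12.48
tool_pos: [0.4334, -0.0467, 0.0157]
orientation: [-0.0, 1.0, -0.028, -0.0]
force: [0.1, 0.5, -0.3]
opening: 0.005
gripper_force: 0.0
```

```bash
python3 - <<'E'
from h import *
look(); look('top')
E
```

```text
scene loader c [ -84.1 -135.8] [40.9 26.4] 73 xr [-102.   -70.6] yr [-156.7 -115.8]
scene loader c [-2.3 42.5] [11.4 79. ] 0 xr [-8.1  3.4] yr [ 3.  81.9]
t 12.525 tcp [-134.5 -137.7] [ 0.4336 -0.0466  0.016 ] F [-1.1 -0.  -0.1]
top loader c [ 0.9 40.9] [74.3  6.6] 90 xr [-2.5  4.5] yr [ 3.7 78. ]
t 12.575 tcp [-134.4 -137.7] [ 0.4337 -0.0466  0.0161] F [-0.   0.1  0.5]
```

Lock_a's rear is now 3 mm inside. Next I sweep lock_b to the fence.

>>> jog_arm(rows=[[6,0,0,0,0,0],[14,0,0,0,0,0],[22,0,0,0,0,0],[30,0,0,0,0,0],[38,0,0,0,0,0],[46,0,0,0,0,0],[54,0,0,0,0,0],[62,0,0,0,0,0],[70,0,0,0,0,0],[78,0,0,0,0,0],[86,0,0,0,0,0],[93,0,0,0,0,0],[99,0,0,0,0,0],[103,0,0,0,0,0],[106,0,0,0,0,0],[108,0,0,0,0,0],[109,0,0,0,0,0],[110,0,0,0,0,0],[110,0,0,0,0,0]])

```text
t: 14.95
tool_pos: [0.5419, -0.0523, 0.0157]
orientation: [-0.0, 1.0, -0.027, -0.002]
force: [-8.1, -1.2, 6.7]
opening: 0.006
gripper_force: 4.4
```

```bash
python3 - <<'E'
from h import *
p=look(); look('top'); save('s5.png',cv2.resize(p[190:310,260:380],None,fx=5,fy=5))
E
```

```text
scene loader c [  13.3 -135.1] [36.   8.3] 86 xr [ 7.7 16.7] yr [-152.7 -117.2]
scene loader c [-2.5 42.8] [77.3 10.8] 90 xr [-7.8  3. ] yr [ 4.2 81.5]
t 15.0 tcp [ -26.1 -137.4] [ 0.5419 -0.0523  0.0157] F [-8.7 -2.1  6.1]
top loader c [ 0.5 41. ] [ 8.8 73.9] 2 xr [-4.8  5.4] yr [ 4.  78.1]
t 15.05 tcp [ -26.1 -137.4] [ 0.5419 -0.0523  0.0157] F [-8.1 -1.1  6.2]
```

View pics/s5.png

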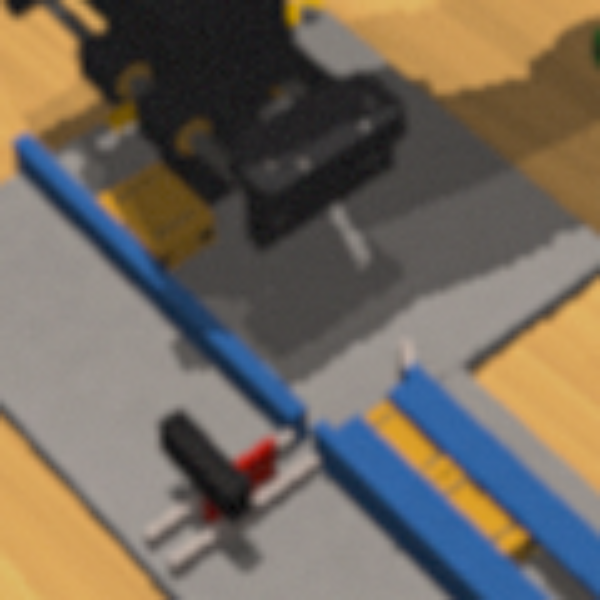

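Lock_b is flat against the fence at (160,210) in the crop, and the tube load has not moved. I go behind it and push.

>>> jog_arm(rows=[[-5,0,0,0,0,0],[-12,10,0,0,0,0],[-15,25,0,0,0,0],[-15,40,0,0,0,0],[-8,50,0,0,0,0],[4,52,0,0,0,0],[16,52,0,0,0,0],[24,52,0,0,0,0],[24,46,0,0,0,0],[24,38,0,0,0,0],[24,30,0,0,0,0],[24,22,0,0,0,0],[24,14,0,0,0,0],[24,6,0,0,0,0],[24,-2,0,0,0,0],[24,-10,0,0,0,0],[24,-18,0,0,0,0],[24,-26,0,0,0,0],[24,-34,0,0,0,0],[24,-42,0,0,0,0]])

```text
t: 17.55
tool_pos: [0.5697, -0.0112, 0.0157]
orientation: [-0.0, 1.0, -0.028, -0.0]
force: [-1.5, -2.8, 1.2]
opening: 0.005
gripper_force: 1.1
```

>>> jog_arm(rows=[[0,-8,0,0,0,0],[0,-16,0,0,0,0],[0,-23,0,0,0,0],[0,-29,0,0,0,0],[0,-35,0,0,0,0],[0,-41,0,0,0,0],[0,-47,0,0,0,0],[0,-53,0,0,0,0],[0,-59,0,0,0,0],[0,-65,0,0,0,0],[0,-70,0,0,0,0],[0,-70,0,0,0,0]])

```text
t: 19.05
tool_pos: [0.5739, 0.0587, 0.0159]
orientation: [-0.0, 1.0, -0.027, 0.0]
force: [0.1, 0.4, 0.6]
opening: 0.007
gripper_force: 0.0
```

```bash
python3 - <<'E'
from h import *
look(); look('top')
E
```

```text
scene loader c [-2.5 87.1] [44.9 10.6] 89 xr [-7.9  2.8] yr [ 64.7 109.5]
t 19.1 tcp [ -0.2 -24.9] [0.5739 0.0586 0.0158] F [ 0.3  0.  -0.4]
top loader c [ 1.8 97.6] [ 4.1 16.4] 4 xr [-0.6  3.9] yr [ 89.2 105.6]
t 19.15 tcp [ -0.3 -25.1] [0.5739 0.0585 0.0158] F [-0.6  0.4  0.7]
```

>>> jog_arm(rows=[[0,-5,0,0,0,0],[0,-9,0,0,0,0],[0,-12,0,0,0,0],[0,-13.5,0,0,0,0],[0,-13.5,0,0,0,0]])

```text
t: 19.77
tool_pos: [0.5744, 0.0718, 0.0158]
orientation: [-0.0, 1.0, -0.028, 0.0]
force: [0.5, -1.3, 0.9]
opening: 0.005
gripper_force: 0.9
```

>>> jog_arm(rows=[[0,8,0,0,0,0],[0,22,0,0,0,0],[-4,38,-10,0,0,0],[-15,55,-30,0,0,0],[-25,70,-60,0,0,0],[-25,80,-85,0,0,0],[-25,80,-90,0,0,0],[-25,80,-90,0,0,0]])

```text
t: 20.78
tool_pos: [0.5447, -0.007, 0.1056]
orientation: [-0.0, 1.0, -0.028, -0.0]
force: [0.5, -0.2, -0.1]
opening: 0.005
gripper_force: 0.0
```

```bash
python3 - <<'E'
from h import *
p=look(); look('top'); save('s6.png',cv2.resize(p[235:345,290:400],None,fx=5.4,fy=5.4,interpolation=cv2.INTER_CUBIC))
for n in('scene','top'):
    p,d,W=cloud(n); q=(W[...,:2]-O)@E.T*1000
    k=masks(p)['black']&(W[...,2]>.05)&(W[...,2]<.068)&(q[...,0]>20)&(q[...,0]<100)&(abs(q[...,1]+8)<35); print(np.round(cv2.minAreaRect(q[k].astype(np.float32))[0],1),np.round(np.percentile(q[k],[1,99],axis=0),1),np.percentile(W[k][:,2],95))
E
```

```text
scene loader c [-2.6 63.6] [119.3  11.6] 90 xr [-8.4  3.2] yr [  3.9 123.2]
t 20.825 tcp [-26.  -91.8] [ 0.5445 -0.0067  0.105 ] F [-0.1  0.4 -0.7]
top loader c [ 1.1 73.5] [ 7.4 93.7] 0 xr [-2.7  4.9] yr [ 26.6 120.3]
t 20.875 tcp [-26.  -91.7] [ 0.5445 -0.0066  0.1048] F [-0.9  0.6  0.2]
[73.2 -5.4] [[ 68.5 -25.9]
 [ 78.1  15.1]] 0.060203207502240494Traceback (most recent call last):
  File "<stdin>", line 5, in <module>
    return _quantile_unchecked(
        a, q, axis, out, overwrite_input, method, keepdims, weights)
    return _ureduce(a,
                    func=_quantile_ureduce_func,
    ...<5 lines>...
                    overwrite_input=overwrite_input,
                    method=method)
    r = func(a, **kwargs)
    result = _quantile(arr,
                       quantiles=q,
    ...<2 lines>...
                       out=out,
                       weights=wgt)
    slices_having_nans = np.isnan(arr[-1, ...])
                                  ~~~^^^^^^^^^
IndexError: index -1 is out of bounds for axis 0 with size 0
```

View pics/s6.png

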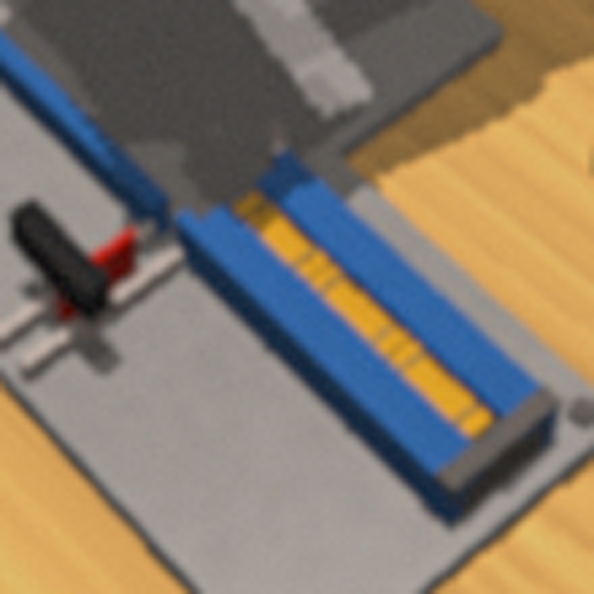

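All three bodies are fully inside, with the rear about 4 mm behind the mouth at (240,205) in the crop. The gate tab is at loader x about 73, so I cross over it, lower beyond it and push it shut.

>>> jog_arm(rows=[[20,-14,0,0,0,0],[50,-34,0,0,0,0],[80,-54,0,0,0,0],[105,-71,0,0,0,0],[122,-82,0,0,0,0],[128,-84,0,0,0,0],[128,-84,15,0,0,0],[128,-84,40,0,0,0],[128,-84,56,0,0,0],[128,-84,58,0,0,0],[128,-84,58,0,0,0]])

```text
t: 22.35
tool_pos: [0.6776, 0.0697, 0.0482]
orientation: [0.0, 1.0, -0.028, 0.0]
force: [-0.4, 0.7, 0.1]
opening: 0.004
gripper_force: 0.0
```

>>> jog_arm(rows=[[-8,0,0,0,0,0],[-16,0,0,0,0,0],[-24,0,0,0,0,0],[-32,0,0,0,0,0],[-40,0,0,0,0,0],[-48,0,0,0,0,0],[-55,0,0,0,0,0],[-61,0,0,0,0,0],[-66,0,0,0,0,0],[-69,0,0,0,0,0],[-71,0,0,0,0,0],[-71,0,0,0,0,0]])

```text
t: 23.85
tool_pos: [0.6064, 0.0739, 0.0477]
orientation: [-0.0, 1.0, -0.028, -0.0]
force: [0.2, -0.4, 0.5]
opening: 0.012
gripper_force: 0.4
```

```bash
python3 - <<'E'
from h import *
look()
E
```

```text
scene loader c [ -3. 100.] [10.3 44.9] 1 xr [-8.4  2. ] yr [ 77.5 122.5]
t 23.9 tcp [31.4 -7.9] [0.6064 0.0739 0.0476] F [ 1.1 -1.3  0.4]
```

>>> jog_arm(rows=[[-1,0,0,0,0,0],[-2,0,0,0,0,0],[-3,0,0,0,0,0],[-4,0,0,0,0,0],[-4,0,0,0,0,0]])

```text
t: 24.52
tool_pos: [0.6059, 0.0739, 0.048]
orientation: [-0.0, 1.0, -0.028, 0.004]
force: [16.2, 0.7, -7.6]
opening: 0.0
gripper_force: 8.0
```

The force rose at a hard stop, consistent with a finger half-width of about 10 mm and the gate at its end stop. I retreat and check.

>>> jog_arm(rows=[[4,0,0,0,0,0],[12,0,0,0,0,0],[22,0,-10,0,0,0],[30,0,-40,0,0,0],[30,0,-80,0,0,0],[0,50,-110,0,0,0],[-40,110,-120,0,0,0],[-70,160,-120,0,0,0],[-90,190,-120,0,0,0],[-90,190,-120,0,0,0]])

```text
t: 25.78
tool_pos: [0.5009, -0.1125, 0.168]
orientation: [-0.0, 1.0, -0.029, -0.0]
force: [1.1, 1.0, 0.5]
opening: 0.005
gripper_force: 0.0
```

```bash
python3 - <<'E'
from h import *
p=look(); look('top'); save('s7.png',cv2.resize(p[170:345,240:430],None,fx=3.4,fy=3.4,interpolation=cv2.INTER_CUBIC))
p,d,W=cloud('scene'); q=(W[...,:2]-O)@E.T*1000
k=masks(p)['black']&(W[...,2]>.05)&(W[...,2]<.068)&(q[...,0]>-20)&(q[...,0]<100)&(abs(q[...,1]+8)<35); print(np.round(np.percentile(q[k],[1,99],axis=0),1))
p,d,W=cloud('top'); save('t7.png',p)
E
```

```text
scene loader c [-2.7 63.3] [ 12.1 119. ] 0 xr [-9.1  3.6] yr [  3.8 122.8]
t 25.825 tcp [ -62.9 -198.6] [ 0.5018 -0.1114  0.1679] F [0.5 0.1 0.5]
top loader c [ 1.4 61.9] [  7.7 110.9] 1 xr [-3.1  5.6] yr [  6.4 117.4]
t 25.875 tcp [ -62.4 -197.8] [ 0.5023 -0.1106  0.1679] F [ 0.7 -0.6  0.5]
[[ 12.2 -26.7]
 [ 22.6  14.4]]
```

View pics/s7.png

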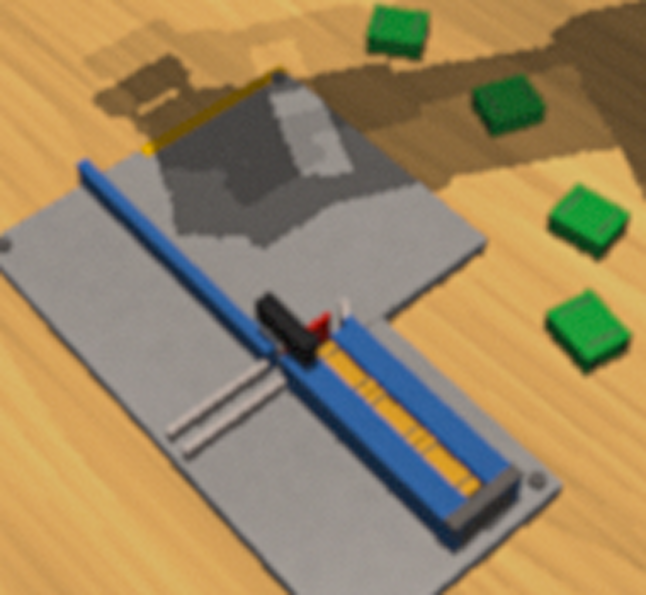

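View pics/t7.png

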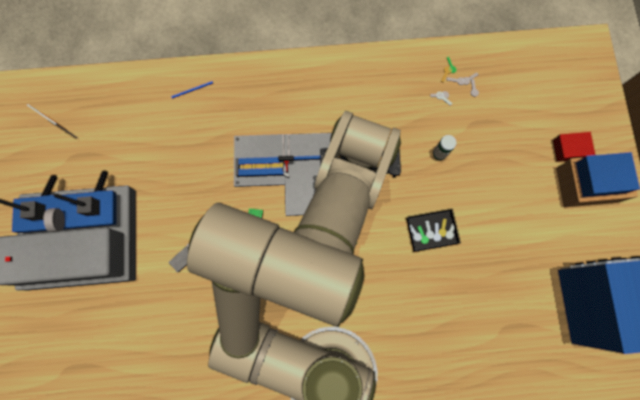

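The gate is shut: the tab reads about x = 17 with a camera bias of about 2 mm, at (287,328) in the crop. The three bodies are in the tube, and the oil can, tray and brush are undisturbed.

```bash
python3 -c "
from rig import job_done; print(job_done())"
```

```text
the job is handed in; nothing more can be done
None
```

Both padlock bodies are fully inside the tube behind the one already there, loaded one after the other. The red gate is shut to its end stop, the oil can, brush and key tray are where they were, and the job was handed in at about 26 s of the 64 s limit.

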